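# Count to the third gap and file the pill box

## Robot

A 6-joint arm with a two-finger parallel gripper is mounted at the origin on the work surface. World frame = base frame: x ahead of the robot, y to its left, z up, the work surface at z = 0. Lengths are in m, angles in rad, forces in N, time in s.
With the tool pointing down it reaches from about 0.3 to 0.875 m from the base axis. Payload 6.4 kg.
Tool frame: the origin (TCP) lies on the mounting face of the last link; the fingertips stand 173 mm ahead of it and the grasp point (between the pads) lies 155 mm ahead of it (ctrl.grip_point_offset is the distance from the TCP to the grasp point, in m); z points along the fingers, y is the line along which they close (so a half turn about z gives the same grasp; the last joint's range is limited). The gripper opens to 85 mm and grips with 20 to 120 N. Pads are 22 mm wide; open, the fingers measure 114 mm over their backs; the gripper's body (76 mm by 85 mm) begins 54 mm behind the grasp point. The pads swing forward as they close: fully open they stand 13 mm farther back than shut.
Start: joints at [1.137, 0.181, 1.607, -0, 1.354, -0.206], TCP at [0.13, 0.56, 0.405] pointing down, gripper open.
Joint ranges: [-2.99, 2.99], [-0.89, 2.07], [0.3, 2.58], [-1.14, 4.28], [0, 2.63], [-3.12, 3.12]. Speed limits (rad/s): [2.57, 2.57, 3.01, 3.14, 3.14, 3.14].

## Interface

Orientations are given as a unit quaternion [w, x, y, z].
In Python, from bench import status, imaging, ctrl, models gives the robot as it stands.
- The arm moves only by the tool send_rows, never from a script. Its argument "commands" is a list that holds one entry, the list of rows, each a list of 6 numbers: the shift along the tool's x, y, z normalised to -1 to 1, where 1 is 3 cm, then the turn, a rotation vector about the tool's x, y, z normalised to -1 to 1, where 1 is 0.1 rad. A call has 1 to 8 rows; each row shifts and turns the commanded pose from where the row before left it, along the tool's axes as they then stand; what a row does not reach is not made up. A row lasts 1/12 s, in which the tool goes at most 41.7 mm and 7.16 degrees, less where a joint would pass 70% of its speed; a pose out of reach is approached as far as the arm can. A call with a number of a shift or a turn outside -1 to 1 is refused whole. A call with a gripper value outside its range is refused whole. "jaw" is the opening, from 0 (shut) to 1 (fully open), set as the call begins (left out, the last holds). The fingers move at their own pace and stop on an object; the grip force is fixed at half the most. Time passes only in rows, so rows that do not move let the fingers close. It gives the time, the measured TCP pose, the force, the opening and the grip force at its end, in the units of the state.
- status.get_obs(): the state, without advancing time (a new reading comes with each control period).
- imaging.camera(name): name is "side" or "top" or "wrist"; returns a dict with "image" (400x640x3 uint8, blue, green, red), "depth" (400x640 float32, m along the optical axis (not along the pixel's ray), 0 where there is no reading), "mtx" (3x3 intrinsics, pixels), "k1" (the pictures are not rectified: a ray, as slopes to the right and down, at radius r is drawn at 1 + k1 r^2 times it, then the intrinsics apply), "pose" (4x4, takes a point from camera to world coordinates). Camera axes: x right, y down, z forward; pixel columns grow to the right and rows downward; lengths in m; the calibration is good to about 2 mm. A picture is of the moment at which its call begins.
- ctrl.hand_in(): hands the job in; it is judged then, once.
Trained networks look in a picture, given as the dict that the camera call returned (one of the last four; its "shot" number tells which), for a name from the list of things; names that differ only in an ending like _2 or _b are one class to them, and where a whole thing is asked for, a point or a joint stands for the part that bears it (a point fixed in the world has none). Each returns a list of dicts, best first, with "confidence" (0 to 1); they miss things now and then, are a little off and sometimes report something else, mostly with a low value. They report only what shows in the picture. A call takes as long as a camera call.
- models.recognise(picture, name): "centre" ([column, row] in pixels, amid what is visible of it).
- models.regions_of(picture, name): "region" (400x640 bool, what is visible of it) and "centre" ([column, row] in pixels, amid what is visible of it).
The state is a dict: "time_s": time; "q": joint angles; "dq": joint speeds; "joint_efforts": joint torques, N m; "eef_pos": TCP position; "eef_rot": TCP orientation; "wrist_force": force on the tool from outside, world axes, zero at the start; "torque": the same for the moment, N m; "opening": opening from 0.0 (shut) to 1.0 (fully open); "grasp_force": force on a finger pad.
Only numpy, scipy, OpenCV 4.12 (cv2) and the standard library are available. Lean on these libraries where they do the work, as an engineer would, in place of code of your own. Each camera call takes 0.05 s, during which the arm holds its last target. There are 200 camera calls.

## Task

Count along the divider rack from the end where the tall turned post stands: run a fingertip along its brass rail, pressing down the first, second and third sprung lengths in that order and none beyond the third. Then push the round boxwood pill box across the marble, never lifting or tipping it, into that third gap until it is fully home against the back. Leave everything else standing where it is.

Things in the scene. Friction and masses are not known exactly. Their poses are not given: they have to be found in the camera images.
- rack: fixed walnut divider rack on the marble slab (slab top at z = 15 mm); origin at the middle of its underside. x points from the open mouths to the back, y along the row, z up. Back beam 318 mm long, x = -3 to +35 mm, 34 mm high, carries the brass rail. Seven dividers 6 mm thick, 30 mm high, 52 mm apart (middle one at y = 0), run forward from it to round noses at x = -35 mm (the mouths).
- finial: tall turned walnut post, with a 30 mm round head, 66 mm high, fixed on the slab just beyond one end of the rack (either end); counting starts at this end. Origin at the middle of its underside
- stub: small low walnut button, 14 mm across, 13 mm high, fixed just beyond the other end of the rack. Origin at the middle of its underside
- pillbox: turned boxwood pill box, round, 40 mm diameter, 29 mm high with a tiny lid knob (straight side up to 23 mm), about 60 g, loose on the marble in front of the rack. Origin at the middle of its underside, z up
- gap0 (a point): where the underside centre of a pill box lies when home in the end gap at y = +130 mm in the rack's frame: x = -23 mm there, on the marble; the six gaps follow every 52 mm along y. Each is 46 mm wide, 32 mm deep, without a floor; a box that is home sticks 8 mm out of the mouth
- rail0 (a point): top centre of the sprung length of brass rail behind the gap at y = +130 mm, at x = +16 mm in the rack's frame, 52 mm above the slab when up. It is 22 mm wide (rack's x) and 51 mm long (along the row): flat for the middle 20 mm, its ends bevelled down about 6.5 mm so that a pressing fingertip can run on to the next, 52 mm away
- leaf0 (a joint): how far the rail length at rail0 is pressed down, m: 0 up, 0.007 fully down; springs back by itself; takes about 1.2 N to start and 3.3 N fully down; pressing it 3 to 5 mm counts clearly
- rail1 (a point): top centre of the sprung length of brass rail behind the gap at y = +78 mm, at x = +16 mm in the rack's frame, 52 mm above the slab when up. It is 22 mm wide (rack's x) and 51 mm long (along the row): flat for the middle 20 mm, its ends bevelled down about 6.5 mm so that a pressing fingertip can run on to the next, 52 mm away
- leaf1 (a joint): how far the rail length at rail1 is pressed down, m: 0 up, 0.007 fully down; springs back by itself; takes about 1.2 N to start and 3.3 N fully down; pressing it 3 to 5 mm counts clearly
- rail2 (a point): top centre of the sprung length of brass rail behind the gap at y = +26 mm, at x = +16 mm in the rack's frame, 52 mm above the slab when up. It is 22 mm wide (rack's x) and 51 mm long (along the row): flat for the middle 20 mm, its ends bevelled down about 6.5 mm so that a pressing fingertip can run on to the next, 52 mm away
- leaf2 (a joint): how far the rail length at rail2 is pressed down, m: 0 up, 0.007 fully down; springs back by itself; takes about 1.2 N to start and 3.3 N fully down; pressing it 3 to 5 mm counts clearly
- rail3 (a point): top centre of the sprung length of brass rail behind the gap at y = -26 mm, at x = +16 mm in the rack's frame, 52 mm above the slab when up. It is 22 mm wide (rack's x) and 51 mm long (along the row): flat for the middle 20 mm, its ends bevelled down about 6.5 mm so that a pressing fingertip can run on to the next, 52 mm away
- leaf3 (a joint): how far the rail length at rail3 is pressed down, m: 0 up, 0.007 fully down; springs back by itself; takes about 1.2 N to start and 3.3 N fully down; pressing it 3 to 5 mm counts clearly
- rail4 (a point): top centre of the sprung length of brass rail behind the gap at y = -78 mm, at x = +16 mm in the rack's frame, 52 mm above the slab when up. It is 22 mm wide (rack's x) and 51 mm long (along the row): flat for the middle 20 mm, its ends bevelled down about 6.5 mm so that a pressing fingertip can run on to the next, 52 mm away
- leaf4 (a joint): how far the rail length at rail4 is pressed down, m: 0 up, 0.007 fully down; springs back by itself; takes about 1.2 N to start and 3.3 N fully down; pressing it 3 to 5 mm counts clearly
- gap5 (a point): where the underside centre of a pill box lies when home in the end gap at y = -130 mm in the rack's frame: x = -23 mm there, on the marble; the six gaps follow every 52 mm along y. Each is 46 mm wide, 32 mm deep, without a floor; a box that is home sticks 8 mm out of the mouth
- rail5 (a point): top centre of the sprung length of brass rail behind the gap at y = -130 mm, at x = +16 mm in the rack's frame, 52 mm above the slab when up. It is 22 mm wide (rack's x) and 51 mm long (along the row): flat for the middle 20 mm, its ends bevelled down about 6.5 mm so that a pressing fingertip can run on to the next, 52 mm away
- leaf5 (a joint): how far the rail length at rail5 is pressed down, m: 0 up, 0.007 fully down; springs back by itself; takes about 1.2 N to start and 3.3 N fully down; pressing it 3 to 5 mm counts clearly
- stopper: bystander, loose, to be left alone: cobalt glass stopper, 32 mm across, 45 mm high. Origin at the middle of its underside
- dome: bystander, loose, to be left alone: pewter silvering dome, 72 mm across, 55 mm high. Origin at the middle of its underside
- vial_a: bystander, loose, to be left alone: corked amber vial, 24 mm across, 42 mm high, standing in the end gap at the rack's +y end. Origin at the middle of its underside
- vial_b: bystander, loose, to be left alone: corked amber vial, 24 mm across, 42 mm high, standing in the end gap at the rack's -y end. Origin at the middle of its underside
- weight: bystander, loose, to be left alone: brass knob weight, 28 mm across, 38 mm high. Origin at the middle of its underside
- mortar: bystander, loose, to be left alone: white mortar, 90 mm across, 65 mm high. Origin at the middle of its underside

How it is judged:
By the outcome, as a careful person would: the job done as asked, in the order asked, and still so for the second after the job is handed in, with the robot touching nothing.
It also fails if it takes over 67 s, if anything falls off the work surface, if the arm or the gripper's body presses on something with over 40 N, if the wrist force passes 120 N, or if a joint passes its speed limit or range.

## Working session

There is one attempt and no reset: what is moved stays moved. The work goes in short steps, Python scripts to look and compute and a tool call to move; the robot and the scene stay as the last step left them, time stands still between calls to the robot, and variables do not carry over. Pictures are saved under pics/ and viewed, at most 10 in all, crops included, and the job is handed in when it is done.

Besides the shell and the picture viewer there is one more tool, called after "Call:" by a JSON object that holds its "fn" and its "kwargs". send_rows: Moves the arm, as the interface text tells. Its arguments: {"type":"object","properties":{"commands":{"type":"array"},"jaw":{"type":"number"}},"required":["commands"]}

```bash
mkdir -p pics
cat > h.py <<'E'
import numpy as np, cv2
from bench import status, imaging, ctrl, models
def px2w(p, uv, d=None, z=None):
    m=p["mtx"]; k=p["k1"]; T=np.array(p["pose"])
    uv=np.atleast_2d(np.asarray(uv,float))
    K=np.array(m); D=np.array([k,0,0,0,0],float)
    n=cv2.undistortPoints(uv[:,None],K,D)[:,0]
    r=np.c_[n,np.ones(len(n))]
    if d is not None: c=r*np.asarray(d).reshape(-1,1); return c@T[:3,:3].T+T[:3,3]
    w=r@T[:3,:3].T; s=(z-T[2,3])/w[:,2]; return T[:3,3]+w*s[:,None]
def cloud(p, mask):
    v,u=np.nonzero(mask&(p["depth"]>0)); 
    return px2w(p,np.c_[u,v],p["depth"][v,u])
E
python3 - <<'E'
from h import *
s=status.get_obs(); print({k:np.round(v,3) for k,v in s.items()}, ctrl.grip_point_offset)
a=imaging.camera("top"); b=imaging.camera("side")
cv2.imwrite("pics/top.png",a["image"]); cv2.imwrite("pics/side.png",b["image"])
for nm,p in (("top",a),("side",b)):
  print(nm,np.round(p["pose"],3).tolist())
  for n in ["rack","finial","stub","pillbox","stopper","dome","vial_a","weight","mortar"]:
    for r in models.regions_of(p,n)[:2]:
      c=cloud(p,r["region"])
      if len(c)==0: print(n,"nodepth",r["centre"]);continue
      print(n,round(r["confidence"],2),np.round(r["centre"]),len(c),"min",np.round(np.percentile(c,2,0),3),"max",np.round(np.percentile(c,98,0),3))
E
```

```text
{'time_s': np.float64(0.0), 'q': array([ 1.137,  0.182,  1.608, -0.   ,  1.354, -0.206]), 'dq': array([ 0.   ,  0.001,  0.   ,  0.   ,  0.002, -0.001]), 'joint_efforts': array([-1.0000e-03, -4.4488e+01, -3.5133e+01, -0.0000e+00,  9.0000e-03,
       -0.0000e+00]), 'eef_pos': array([0.13 , 0.56 , 0.404]), 'eef_rot': array([-0.   ,  0.114,  0.994, -0.001]), 'wrist_force': array([-0.028, -0.186, -0.326]), 'torque': array([0.042, 0.034, 0.029]), 'grasp_force': np.float64(0.0), 'opening': np.float64(1.004)} 0.1547
top [[0.019, -0.995, 0.1, 0.475], [-1.0, -0.02, -0.012, -0.004], [0.013, -0.099, -0.995, 1.005], [0.0, 0.0, 0.0, 1.0]]
rack 0.95 [301. 170.] 2607 min [ 0.608 -0.111  0.016] max [0.678 0.198 0.07 ]
finial 0.67 [365. 171.] 164 min [ 0.647 -0.154  0.015] max [ 0.673 -0.119  0.083]
stub 0.19 [326. 167.] 171 min [ 0.647 -0.058  0.061] max [ 0.668 -0.01   0.07 ]
pillbox 0.74 [306. 248.] 193 min [ 0.443 -0.014  0.037] max [0.477 0.022 0.045]
stopper 0.61 [199. 257.] 119 min [0.418 0.259 0.052] max [0.442 0.285 0.063]
dome 0.79 [423. 262.] 603 min [ 0.397 -0.31   0.021] max [ 0.462 -0.25
[... 456 characters left out ...]
ial 0.52 [249. 254.] 161 min [0.638 0.146 0.055] max [0.66  0.197 0.069]
pillbox 0.64 [266. 230.] 120 min [0.643 0.048 0.057] max [0.664 0.093 0.067]
stopper 0.54 [264. 230.] 131 min [0.643 0.048 0.056] max [0.666 0.094 0.067]
dome 0.6 [377. 173.] 341 min [ 0.399 -0.289  0.016] max [ 0.458 -0.253  0.06 ]
vial_a 0.64 [269. 264.] 136 min [0.601 0.165 0.021] max [0.623 0.183 0.059]
vial_a 0.61 [297. 198.] 88 min [ 0.613 -0.094  0.023] max [ 0.636 -0.073  0.057]
weight 0.45 [256. 335.] 230 min [0.554 0.326 0.012] max [0.585 0.359 0.052]
mortar 0.94 [332. 148.] 664 min [ 0.559 -0.406  0.012] max [ 0.64  -0.306  0.08 ]
mortar 0.35 [270. 230.] 2256 min [ 0.604 -0.106  0.016] max [0.666 0.201 0.067]
```

View pics/top.png

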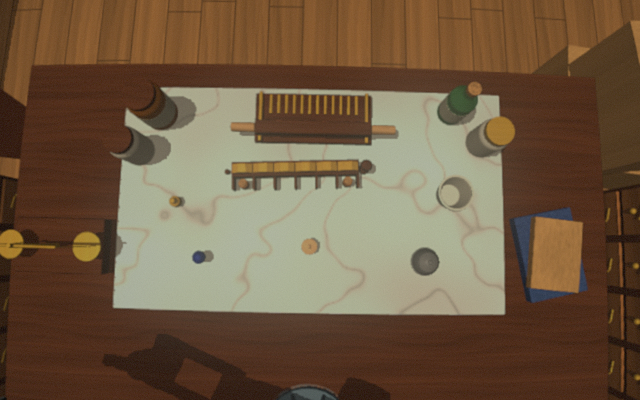

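View pics/side.png

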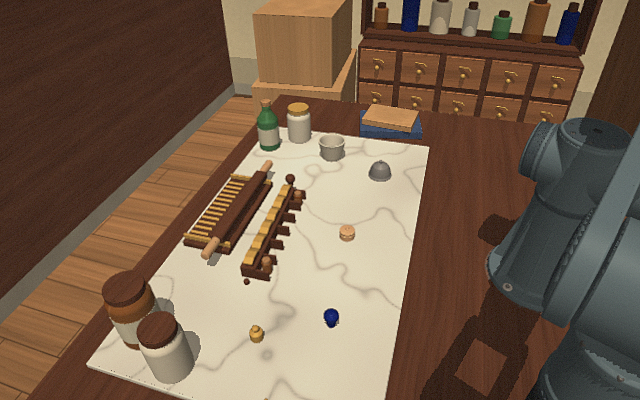

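Top view: finial at (366,167), at the rack's right end (world −y); stub at (228,171); pill box at (310,246). The side view agrees (finial at (290,179), stub at (247,281), box at (347,233)). So the count runs rail5, rail4, rail3, and the target is the gap at rack y = −26 mm.

```bash
cat >> h.py <<'E'
def railfit(p):
    "rail rectangle from brass-coloured pixels near z=.067"
    V,U=np.mgrid[0:400,0:640]
    w=px2w(p,np.c_[U.ravel(),V.ravel()],p["depth"].ravel()).reshape(400,640,3)
    hsv=cv2.cvtColor(p["image"],cv2.COLOR_BGR2HSV)
    m=(p["depth"]>0)&(w[...,2]>.056)&(w[...,2]<.076)&(w[...,0]>.58)&(w[...,0]<.69)&(abs(w[...,1])<.25)&(hsv[...,2]>95)&(hsv[...,1]>90)
    n,l,st,_=cv2.connectedComponentsWithStats(cv2.dilate(m.astype('u1'),np.ones((3,3))))
    i=1+np.argmax(st[1:,4]); m&=l==i
    v,u=np.nonzero(m)
    c=px2w(p,np.c_[u,v],z=.066)
    r=cv2.minAreaRect((c[:,:2]*1000).astype('f4'))
    return m,c,r,w
E
python3 - <<'E'
from h import *
for nm in("top","side"):
  p=imaging.camera(nm); m,c,r,w=railfit(p)
  f=np.polyfit(c[:,1],c[:,0],1)
  print(nm,len(c),r,"line",f,"mean",c.mean(0),"zmed",np.median(w[m][:,2]))
  A=p["image"]; sel=(w[...,0]>.69)&(w[...,0]<.8)&(w[...,1]>-.2)&(w[...,1]<.25)&(w[...,2]>.03)&(p["depth"]>0)
  q=w[sel]; print("behind: x",np.percentile(q[:,0],[1,99]),"z",np.percentile(q[:,2],[50,99]))
  for n in("pillbox","finial","stub"):
    for r in models.recognise(p,n)[:3]:
      print(n,round(r["confidence"],2),np.round(r["centre"]),px2w(p,r["centre"],z={"pillbox":.035,"finial":.065,"stub":.025}[n]).round(4))
  # box by colour
  s=(p["depth"]>0)&(w[...,0]>.42)&(w[...,0]<.5)&(abs(w[...,1])<.05)&(w[...,2]>.034)&(w[...,2]<.05)
  v,u=np.nonzero(s); cc=px2w(p,np.c_[u,v],z=.040); print("box",len(cc),cv2.minEnclosingCircle((cc[:,:2]*1000).astype('f4')))
  # stub/finial blobs
  for y0,y1,z0 in((-.18,-.115,.055),(.19,.25,.02)):
    s=(p["depth"]>0)&(w[...,0]>.6)&(w[...,0]<.69)&(w[...,1]>y0)&(w[...,1]<y1)&(w[...,2]>z0); q=w[s]
    if len(q): print("end blob",len(q),q.mean(0),q.min(0),q.max(0))
E
```

```text
top 1118 ((654.0274047851562, 44.01445007324219), (23.46500587463379, 308.88446044921875), 2.5182271003723145) line [-0.04235929  0.65613521] mean [0.65437258 0.04161148 0.066     ] zmed 0.06631215862614842
behind: x [0.72419757 0.79928843] z [0.06675365 0.07444765]
pillbox 0.77 [309. 249.] [[0.4551 0.0032 0.035 ]]
finial 0.73 [422. 262.] [[ 0.4292 -0.2707  0.065 ]]
finial 0.64 [366. 168.] [[ 0.6546 -0.1318  0.065 ]]
finial 0.3 [306. 168.] [[0.6516 0.0158 0.065 ]]
box 204 ((460.6197204589844, 4.249447345733643), 19.808076858520508)
end blob 110 [ 0.6595808  -0.13025359  0.07665643] [ 0.6469823  -0.14368024  0.06729363] [ 0.67408827 -0.11691505  0.0835854 ]
end blob 160 [0.63447115 0.20086208 0.0438904 ] [0.60077102 0.19005406 0.02003302] [0.68278687 0.24935612 0.06707291]
side 726 ((653.1707153320312, 50.67431640625), (25.515640258789062, 303.8309631347656), 2.4220855236053467) line [-0.04320808  0.65512109] mean [0.65225942 0.0662301  0.066     ] zmed 0.06356386501415423
behind: x [0.72398239 0.79901821] z [0.06395083 0.07150419]
pillbox 0.72 [346. 232.] [[0.4599 0.0124 0.035 ]]
finial 0.75 [252. 254.] [[0.6449 0.1731 0.065 ]]
finial 0.68 [288. 179.] [[ 0.6638 -0.1278  0.065 ]]
finial 0.25 [265. 230.] [[0.6472 0.0874 0.065 ]]
stub 0.15 [380. 171.] [[ 0.4269 -0.2915  0.025 ]]
box 139 ((460.95623779296875, 10.524337768554688), 20.902223587036133)
end blob 79 [ 0.65933889 -0.12475624  0.07083564] [ 0.64762346 -0.14009333  0.05705256] [ 0.6741871  -0.11572266  0.0805111 ]
end blob 347 [0.63747813 0.2003671  0.03904865] [0.60011327 0.19002111 0.02014365] [0.66704136 0.22497845 0.06483847]
```

Call:
{"fn": "send_rows", "kwargs": {"commands": [[[0, 0, 0, 0, 0, -0.9], [0, 0, 0, 0, 0, -0.9], [0, 0, 0, 0, 0, -0.9], [-0.7, -0.96, 0, 0, 0, 0], [-0.7, -0.96, 0, 0, 0, 0], [-0.7, -0.96, 0, 0, 0, 0], [-0.7, -0.96, 0, 0, 0, 0], [-0.7, -0.96, 0, 0, 0, 0]]], "jaw": 0}}

```text
time_s: 2.07
eef_pos: [0.2414, 0.4194, 0.4048]
eef_rot: [0.0, -0.021, 1.0, 0.0]
wrist_force: [0.4, -0.0, -0.1]
opening: -0.004
grasp_force: 0.0
```

Call:
{"fn": "send_rows", "kwargs": {"commands": [[[-0.7, -0.96, 0, 0, 0, 0], [-0.7, -0.96, 0, 0, 0, 0], [-0.7, -0.96, 0, 0, 0, 0], [-0.7, -0.96, 0, 0, 0, 0], [-0.7, -0.96, 0, 0, 0, 0], [-0.7, -0.96, 0, 0, 0, 0], [-0.7, -0.96, 0, 0, 0, 0], [-0.7, -0.96, 0, 0, 0, 0]]]}}

```text
time_s: 2.73
eef_pos: [0.4192, 0.196, 0.405]
eef_rot: [0.0, -0.021, 1.0, 0.0]
wrist_force: [1.0, 1.0, -0.2]
opening: -0.001
grasp_force: 0.0
```

Call:
{"fn": "send_rows", "kwargs": {"commands": [[[-0.7, -0.96, 0, 0, 0, 0], [-0.7, -0.96, 0, 0, 0, 0], [-0.7, -0.96, 0, 0, 0, 0], [-0.7, -0.96, 0, 0, 0, 0], [-0.7, -0.96, 0, 0, 0, 0], [-0.7, -0.96, 0, 0, 0, 0], [-0.7, -0.96, 0, 0, 0, 0], [0, 0, 0, 0, 0, 0]]]}}

```text
time_s: 3.4
eef_pos: [0.5765, -0.0025, 0.4046]
eef_rot: [0.001, -0.019, 1.0, -0.001]
wrist_force: [-0.8, 0.3, -0.3]
opening: 0.001
grasp_force: 0.0
```

Run:
```python
from h import *
s=status.get_obs(); print(s["eef_pos"],s["time_s"])
p=imaging.camera("wrist"); cv2.imwrite("pics/w1.png",p["image"]); np.savez("w1.npz",**{k:p[k] for k in("image","depth","mtx","k1","pose")})
print(np.round(p["pose"],3).tolist())
m,c,r,w=railfit(p); print(len(c),r,np.polyfit(c[:,1],c[:,0],1),np.median(w[m][:,2]) if m.any() else 0)
s=(p["depth"]>0)&(w[...,0]>.42)&(w[...,0]<.5)&(abs(w[...,1])<.05)&(w[...,2]>.030)&(w[...,2]<.05)
v,u=np.nonzero(s)
if len(u): cc=px2w(p,np.c_[u,v],z=.038); print("box",len(cc),cv2.minEnclosingCircle((cc[:,:2]*1000).astype('f4')))
```

```text
[ 0.57653485 -0.0024982   0.40461903] 3.4
[[-0.037, 0.948, 0.315, 0.497], [0.999, 0.036, 0.01, -0.006], [-0.002, 0.315, -0.949, 0.374], [0.0, 0.0, 0.0, 1.0]]
4316 ((655.0684204101562, 41.65821075439453), (25.529321670532227, 304.9489440917969), 2.225088596343994) [-0.03833505  0.65654882] 0.06568486066166551
box 1261 ((462.67303466796875, 3.8140387535095215), 19.70501136779785)
```

View pics/w1.png

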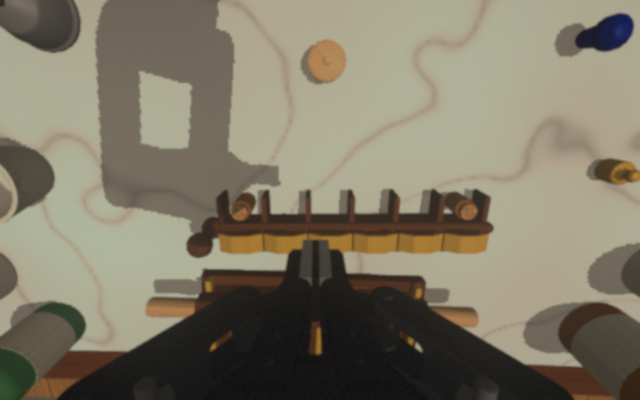

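Run:
```python
from h import *
p=dict(np.load("w1.npz"));p["k1"]=float(p["k1"])
g=cv2.cvtColor(p["image"],cv2.COLOR_BGR2GRAY).astype(float)
for r in(198,203,208):
    row=g[r-1:r+2].mean(0); d=row<85
    x=np.flatnonzero(np.diff(d.astype(int))); print(r,[(a,b) for a,b in zip(x[::2],x[1::2]) if 205<a<500])
q=px2w(p,[[c,192] for c in(223,265,308.5,351,394.5,438,481)],z=.045); print(q.round(4).tolist())
m,c,r,w=railfit(p)
for row in(240,244,248):
    print(row,np.flatnonzero(m[row])[[0,-1]],px2w(p,[[np.flatnonzero(m[row])[0],row],[np.flatnonzero(m[row])[-1]+1,row]],z=.0605).round(4).tolist())
cv2.imwrite("pics/w1c.png",cv2.resize(p["image"][180:270,190:510],None,fx=2.5,fy=2.5,interpolation=cv2.INTER_CUBIC))
```

```text
198 [(np.int64(215), np.int64(228)), (np.int64(235), np.int64(253)), (np.int64(260), np.int64(268)), (np.int64(305), np.int64(309)), (np.int64(346), np.int64(353)), (np.int64(388), np.int64(398)), (np.int64(429), np.int64(467)), (np.int64(470), np.int64(489))]
203 [(np.int64(215), np.int64(229)), (np.int64(232), np.int64(254)), (np.int64(260), np.int64(268)), (np.int64(305), np.int64(309)), (np.int64(346), np.int64(353)), (np.int64(387), np.int64(398)), (np.int64(428), np.int64(488))]
208 [(np.int64(215), np.int64(228)), (np.int64(232), np.int64(241)), (np.int64(245), np.int64(252)), (np.int64(260), np.int64(269)), (np.int64(305), np.int64(309)), (np.int64(346), np.int64(353)), (np.int64(387), np.int64(397)), (np.int64(428), np.int64(443)), (np.int64(448), np.int64(462)), (np.int64(476), np.int64(487))]
[[0.6061, -0.1088, 0.045], [0.6043, -0.0605, 0.045], [0.6024, -0.0104, 0.045], [0.6006, 0.0386, 0.045], [0.5987, 0.0886, 0.045], [0.5969, 0.1383, 0.045], [0.595, 0.1871, 0.045]]
240 [219 487] [[0.6597, -0.112, 0.0605], [0.6477, 0.1981, 0.0605]]
244 [220 486] [[0.6648, -0.1111, 0.0605], [0.6528, 0.1981, 0.0605]]
248 [220 485] [[0.67, -0.1115, 0.0605], [0.658, 0.198, 0.0605]]
```

View pics/w1c.png

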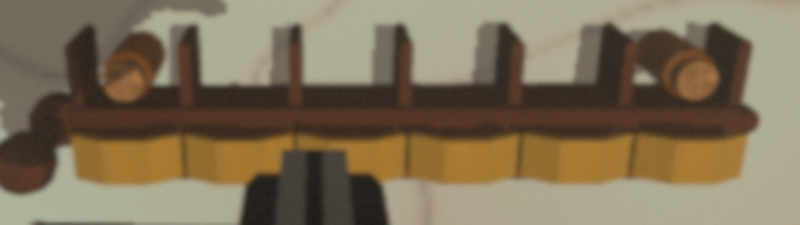

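Call:
{"fn": "send_rows", "kwargs": {"commands": [[[-0.67, -0.68, 0, 0, 0, 0], [-0.67, -0.68, 0, 0, 0, 0], [-0.67, -0.68, 0, 0, 0, 0], [-0.67, -0.68, 0, 0, 0, 0], [0, 0, 1, 0, 0, 0], [0, 0, 1, 0, 0, 0], [0, 0, 1, 0, 0, 0], [0, 0, 1, 0, 0, 0]]], "jaw": 0}}

```text
time_s: 4.12
eef_pos: [0.6571, -0.0746, 0.2836]
eef_rot: [-0.0, -0.021, 1.0, 0.0]
wrist_force: [0.4, 0.3, -0.3]
opening: -0.0
grasp_force: 0.0
```

Call:
{"fn": "send_rows", "kwargs": {"commands": [[[0, 0, 0.4, 0, 0, 0], [0, 0, 0.4, 0, 0, 0], [0, 0, 0.2, 0, 0, 0], [0, 0, 0, 0, 0, 0], [0, 0, 0, 0, 0, 0]]]}}

```text
time_s: 4.53
eef_pos: [0.6581, -0.0756, 0.2562]
eef_rot: [0.001, -0.021, 1.0, -0.0]
wrist_force: [1.4, -0.6, 0.2]
opening: 0.003
grasp_force: 0.0
```

Call:
{"fn": "send_rows", "kwargs": {"commands": [[[-0.05, -0.16, 0, 0, 0, 0], [0, 0, 0.2, 0, 0, 0], [0, 0, 0.2, 0, 0, 0], [0, 0, 0.1, 0, 0, 0], [0, 0, 0, 0, 0, 0], [0, 0, 0, 0, 0, 0]]]}}

```text
time_s: 5.03
eef_pos: [0.6591, -0.0805, 0.2394]
eef_rot: [-0.0, -0.021, 1.0, 0.0]
wrist_force: [-1.5, 0.5, 0.3]
opening: -0.003
grasp_force: 0.6
```

Run:
```python
from h import *
s=status.get_obs(); print(s["eef_pos"],s["wrist_force"],s["torque"])
p=imaging.camera("wrist"); cv2.imwrite("pics/w2.png",p["image"]); s=status.get_obs(); print(s["eef_pos"],s["wrist_force"])
```

```text
[ 0.65905754 -0.08049998  0.2393744 ] [-1.46775309  0.45961499  0.32217955] [-0.02835261  0.08008286  0.0354505 ]
[ 0.65914805 -0.08045997  0.23963544] [-1.30653606 -0.35899969  1.32378122]
```

View pics/w2.png

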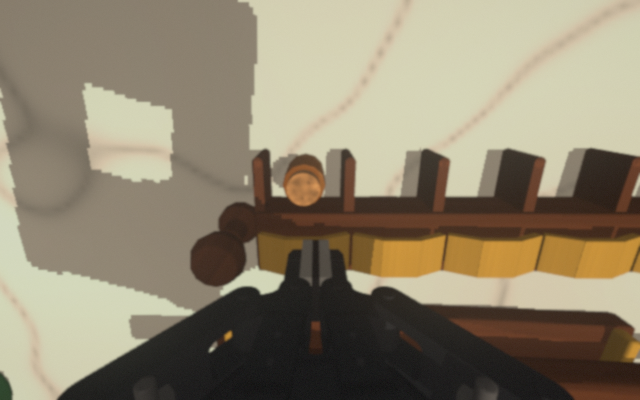

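Call:
{"fn": "send_rows", "kwargs": {"commands": [[[0, 0, 0.05, 0, 0, 0], [0, 0, 0.05, 0, 0, 0], [0, 0, 0.04, 0, 0, 0], [0, 0, 0, 0, 0, 0], [0, 0, 0, 0, 0, 0]]]}}

```text
time_s: 5.5
eef_pos: [0.6593, -0.0805, 0.2356]
eef_rot: [0.0, -0.021, 1.0, -0.0]
wrist_force: [-1.2, -0.4, 1.7]
opening: -0.002
grasp_force: 1.2
```

Run:
```python
from h import *
f=[];z=[]
for i in range(6):
  p=imaging.camera("side"); s=status.get_obs(); f.append(s["wrist_force"]); z.append(s["eef_pos"])
print(np.mean(f,0),np.std(f,0),np.mean(z,0))
cv2.imwrite("pics/s2.png",cv2.resize(p["image"][150:290,220:330],None,fx=5,fy=4.2,interpolation=cv2.INTER_CUBIC))
```

```text
[-0.22668198 -0.39519631  2.07337874] [0.30560658 0.20589365 0.66760635] [ 0.65934746 -0.08048606  0.23567749]
```

View pics/s2.png

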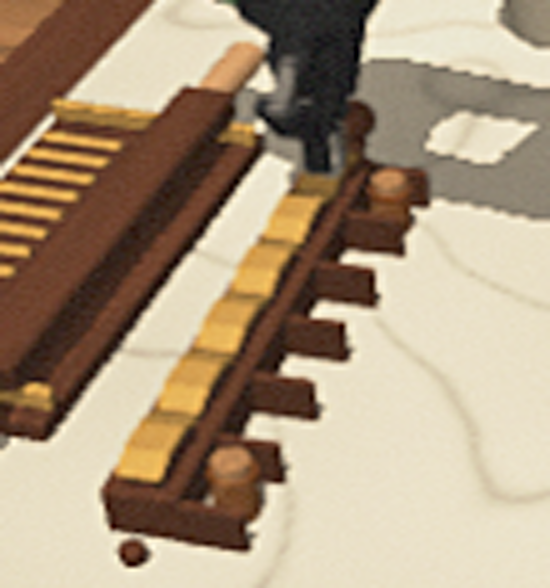

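Call:
{"fn": "send_rows", "kwargs": {"commands": [[[0, 0, 0.04, 0, 0, 0], [0, 0, 0, 0, 0, 0], [0, 0.2, 0, 0, 0, 0], [0, 0.2, 0, 0, 0, 0], [0, 0.2, 0, 0, 0, 0], [0, 0.2, 0, 0, 0, 0], [0, 0.2, 0, 0, 0, 0], [0, 0.2, 0, 0, 0, 0]]]}}

```text
time_s: 6.47
eef_pos: [0.6577, -0.0439, 0.2344]
eef_rot: [0.0, -0.021, 1.0, -0.0]
wrist_force: [0.9, -1.3, 1.9]
opening: -0.001
grasp_force: 1.4
```

Call:
{"fn": "send_rows", "kwargs": {"commands": [[[0, 0.2, 0, 0, 0, 0], [0, 0.15, 0, 0, 0, 0], [0, 0, 0, 0, 0, 0], [0, 0, 0, 0, 0, 0]]]}}

```text
time_s: 6.8
eef_pos: [0.6572, -0.033, 0.2342]
eef_rot: [-0.0, -0.021, 1.0, 0.001]
wrist_force: [0.3, 2.1, 2.9]
opening: -0.0
grasp_force: 1.4
```

Run:
```python
from h import *
f=[];z=[]
for i in range(5):
  p=imaging.camera("side"); s=status.get_obs(); f.append(s["wrist_force"]); z.append(s["eef_pos"])
print(np.mean(f,0),np.std(f,0),np.mean(z,0))
```

```text
[-0.38121424  2.11129426  2.38402958] [0.37675395 0.221087   0.49556535] [ 0.65719611 -0.0336521   0.23415737]
```

Call:
{"fn": "send_rows", "kwargs": {"commands": [[[0, 0.2, 0, 0, 0, 0], [0, 0.2, 0, 0, 0, 0], [0, 0.2, 0, 0, 0, 0], [0, 0.2, 0, 0, 0, 0], [0, 0.2, 0, 0, 0, 0], [0, 0.2, 0, 0, 0, 0], [0, 0.2, 0, 0, 0, 0], [0, 0.2, 0, 0, 0, 0]]]}}

```text
time_s: 7.72
eef_pos: [0.6552, 0.0147, 0.2343]
eef_rot: [0.0, -0.021, 1.0, 0.0]
wrist_force: [-0.1, -1.4, 2.5]
opening: -0.0
grasp_force: 1.4
```

Call:
{"fn": "send_rows", "kwargs": {"commands": [[[0, 0, 0, 0, 0, 0], [0, 0, 0, 0, 0, 0], [0, 0, 0, 0, 0, 0]]]}}

```text
time_s: 7.97
eef_pos: [0.6551, 0.0146, 0.2342]
eef_rot: [-0.0, -0.021, 1.0, 0.001]
wrist_force: [0.4, 1.1, 2.7]
opening: -0.001
grasp_force: 1.4
```

Run:
```python
from h import *
f=[];z=[]
for i in range(5):
  p=imaging.camera("side"); s=status.get_obs(); f.append(s["wrist_force"]); z.append(s["eef_pos"])
print(np.mean(f,0),np.std(f,0),np.mean(z,0))
```

```text
[0.03372121 1.88632941 2.54568767] [0.38995409 0.3131819  0.49524269] [0.65517362 0.01409142 0.23419088]
```

Call:
{"fn": "send_rows", "kwargs": {"commands": [[[0, 0, -0.5, 0, 0, 0], [0, 0, -1, 0, 0, 0], [0, 0, -1, 0, 0, 0], [0, 0, -1, 0, 0, 0], [0.8, 0, 0, 0, 0, 0], [0.8, 0, 0, 0, 0, 0], [0.8, 0, 0, 0, 0, 0], [0.8, 0, 0, 0, 0, 0]]]}}

```text
time_s: 8.88
eef_pos: [0.5581, 0.0095, 0.3401]
eef_rot: [0.0, -0.021, 1.0, -0.0]
wrist_force: [-0.6, 0.4, 1.4]
opening: 0.001
grasp_force: 0.0
```

Call:
{"fn": "send_rows", "kwargs": {"commands": [[[0.8, 0, 0, 0, 0, 0], [0.8, 0, 0, 0, 0, 0], [0.8, 0, 0, 0, 0, 0], [0.8, 0, 0, 0, 0, 0], [0.8, 0, 0, 0, 0, 0], [0.8, 0, 0, 0, 0, 0], [0, 0, 0, 0, 0, 0], [0, 0, 0, 0, 0, 0]]], "jaw": 0.2}}

```text
time_s: 9.55
eef_pos: [0.4148, 0.0036, 0.34]
eef_rot: [0.001, -0.021, 1.0, -0.0]
wrist_force: [0.6, -0.4, -0.8]
opening: 0.205
grasp_force: 0.0
```

Run:
```python
from h import *
s=status.get_obs(); print(s["eef_pos"],s["opening"])
p=imaging.camera("wrist"); cv2.imwrite("pics/w3.png",p["image"])
m,c,r,w=railfit(p); 
s=(p["depth"]>0)&(w[...,0]>.42)&(w[...,0]<.5)&(abs(w[...,1])<.05)&(w[...,2]>.030)&(w[...,2]<.05)
v,u=np.nonzero(s); cc=px2w(p,np.c_[u,v],z=.038); print("box",len(cc),cv2.minEnclosingCircle((cc[:,:2]*1000).astype('f4')),np.percentile(w[s][:,2],[50,95]),"px",u.mean(),v.mean())
```

```text
[0.41483444 0.00360988 0.34002202] 0.20473815023224184
box 1199 ((461.2151184082031, 3.6578118801116943), 21.319334030151367) [0.03997562 0.04171408] px 314.0450375312761 229.96080066722268
```

View pics/w3.png

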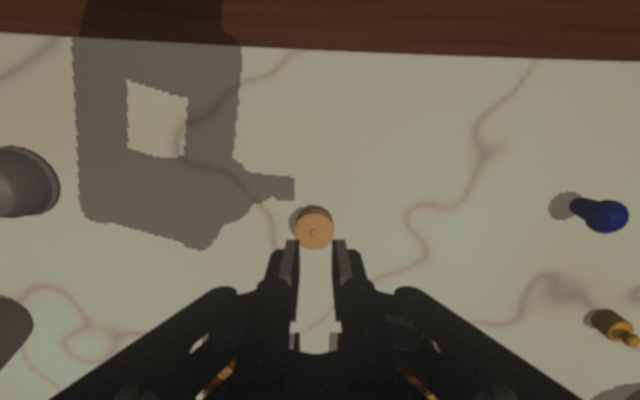

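Call:
{"fn": "send_rows", "kwargs": {"commands": [[[0.1, 0, 0.9, 0, 0, 0], [0, 0, 0.9, 0, 0, 0], [0, 0, 0.9, 0, 0, 0], [0, 0, 0.9, 0, 0, 0], [0, 0, 0.7, 0, 0, 0], [0, 0, 0.4, 0, 0, 0], [0, 0, 0.2, 0, 0, 0], [0, 0, 0, 0, 0, 0]]]}}

```text
time_s: 10.27
eef_pos: [0.4127, 0.0036, 0.1912]
eef_rot: [-0.001, -0.021, 1.0, 0.0]
wrist_force: [-1.0, -0.7, -0.1]
opening: 0.201
grasp_force: 0.0
```

Run:
```python
from h import *
p=imaging.camera("side"); s=status.get_obs(); print(s["eef_pos"],s["wrist_force"],s["opening"])
cv2.imwrite("pics/s3.png",cv2.resize(p["image"][150:290,260:440],None,fx=4,fy=4,interpolation=cv2.INTER_CUBIC))
```

```text
[0.41310944 0.00354005 0.1921402 ] [0.08583929 0.04508068 0.14152583] 0.20186825953841867
```

View pics/s3.png

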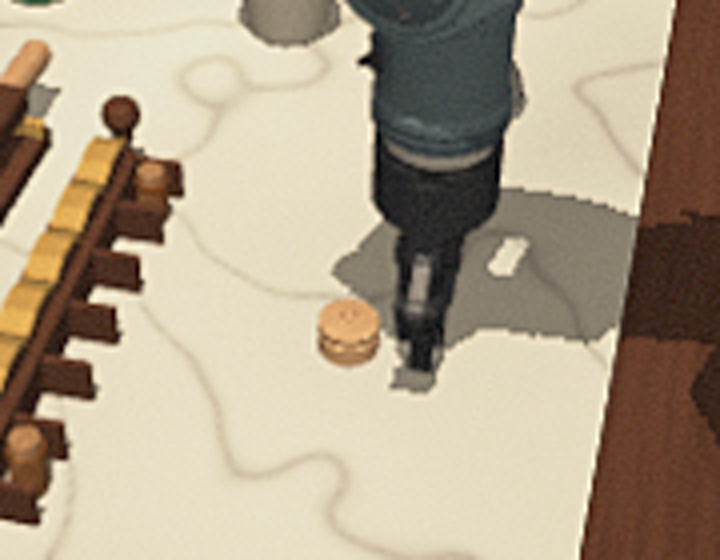

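Call:
{"fn": "send_rows", "kwargs": {"commands": [[[-0.3, 0, 0, 0, 0, 0], [-0.3, 0, 0, 0, 0, 0], [-0.2, 0, 0, 0, 0, 0], [-0.2, 0.02, 0, 0, 0, 0], [-0.2, 0.02, 0, 0, 0, 0], [-0.2, 0.03, 0, 0, 0, 0], [-0.2, 0.03, 0, 0, 0, 0], [-0.2, 0.02, 0, 0, 0, 0]]]}}

```text
time_s: 10.98
eef_pos: [0.4668, 0.0098, 0.1923]
eef_rot: [-0.0, -0.021, 1.0, 0.0]
wrist_force: [-0.3, 0.0, 0.4]
opening: 0.203
grasp_force: 0.3
```

Call:
{"fn": "send_rows", "kwargs": {"commands": [[[-0.2, 0, 0, 0, 0, 0], [-0.2, 0, 0, 0, 0, 0], [-0.2, 0, 0, 0, 0, 0], [-0.2, 0, 0, 0, 0, 0], [-0.2, 0, 0, 0, 0, 0], [-0.1, 0, 0, 0, 0, 0], [0, 0, 0, 0, 0, 0]]]}}

```text
time_s: 11.57
eef_pos: [0.5, 0.0109, 0.1924]
eef_rot: [0.0, -0.021, 1.0, -0.0]
wrist_force: [0.2, -0.4, -0.3]
opening: 0.199
grasp_force: 0.0
```

```bash
cat > look.py <<'E'
from h import *
import sys
s=status.get_obs(); print(s["eef_pos"],s["wrist_force"])
c0=np.array([.6545,.0435]); th=.0424
for nm in("wrist","top"):
  p=imaging.camera(nm); cv2.imwrite(f"pics/{nm}{sys.argv[1]}.png",p["image"])
  for r in models.regions_of(p,"pillbox")[:1]:
    v,u=np.nonzero(r["region"]); cc=px2w(p,np.c_[u,v],z=.036)
    (x,y),R=cv2.minEnclosingCircle((cc[:,:2]*1000).astype('f4')); d=np.array([x,y])/1000-c0
    print(nm,r["confidence"],r["centre"],x,y,R,"rack xy",16+1e3*(d[0]*np.cos(th)+d[1]*np.sin(th)),1e3*(-d[0]*np.sin(th)+d[1]*np.cos(th)))
E
python3 look.py 4
```

```text
[0.50003654 0.01087787 0.19238053] [ 0.20641148 -0.41826846 -0.34958064]
wrist 0.83 [316.4, 316.2] 524.4739990234375 12.278429985046387 26.593107223510742 rack xy -115.23253867373612 -25.682059056898762
```

View pics/wrist4.png

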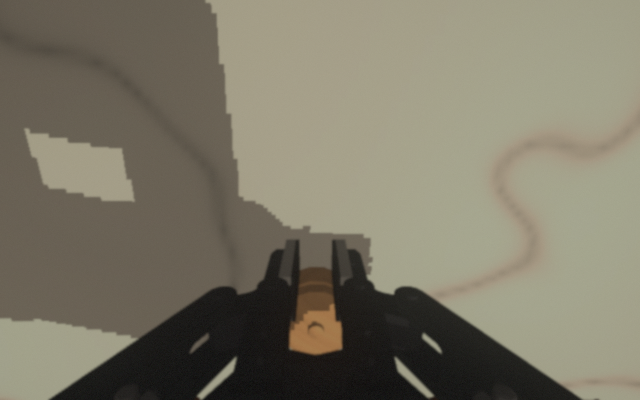

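Call:
{"fn": "send_rows", "kwargs": {"commands": [[[-0.2, 0, 0, 0, 0, 0], [-0.3, 0, 0, 0, 0, 0], [-0.3, 0, 0, 0, 0, 0], [-0.3, 0, 0, 0, 0, 0], [-0.3, 0, 0, 0, 0, 0], [-0.2, 0, 0, 0, 0, 0], [-0.2, 0, 0, 0, 0, 0], [-0.1, 0, 0, 0, 0, 0]]]}}

```text
time_s: 12.43
eef_pos: [0.5571, 0.0134, 0.1923]
eef_rot: [0.0, -0.021, 1.0, -0.0]
wrist_force: [-0.8, -0.5, -0.6]
opening: 0.202
grasp_force: 0.2
```

Call:
{"fn": "send_rows", "kwargs": {"commands": [[[-0.1, 0, 0, 0, 0, 0], [-0.1, 0, 0, 0, 0, 0], [-0.1, 0, 0, 0, 0, 0], [-0.1, 0, 0, 0, 0, 0], [-0.1, 0, 0, 0, 0, 0], [-0.1, 0, 0, 0, 0, 0], [-0.1, 0, 0, 0, 0, 0], [0, 0, 0, 0, 0, 0]]]}}

```text
time_s: 13.1
eef_pos: [0.5778, 0.0142, 0.1925]
eef_rot: [0.0, -0.021, 1.0, -0.0]
wrist_force: [0.3, -0.1, 0.7]
opening: 0.201
grasp_force: 0.0
```

Call:
{"fn": "send_rows", "kwargs": {"commands": [[[-0.1, 0, 0, 0, 0, 0], [-0.1, 0, 0, 0, 0, 0], [-0.07, 0, 0, 0, 0, 0], [0, 0, 0, 0, 0, 0]]]}}

```text
time_s: 13.43
eef_pos: [0.5857, 0.0146, 0.1924]
eef_rot: [0.0, -0.021, 1.0, -0.0]
wrist_force: [-0.2, 0.3, 0.6]
opening: 0.201
grasp_force: 0.0
```

```bash
python3 look.py 5
python3 - <<'E'
import cv2; i=cv2.imread("pics/wrist5.png"); cv2.imwrite("pics/w5c.png",cv2.resize(i[170:400,200:440],None,fx=2.5,fy=2.5))
E
```

```text
[0.58574622 0.01458249 0.19239688] [-0.24793945  0.28878316  0.59739041]
wrist 0.76 [313.2, 316.0] 609.9454956054688 14.863934516906738 26.795001983642578 rack xy -29.728266652878304 -26.721783943396566
```

View pics/w5c.png

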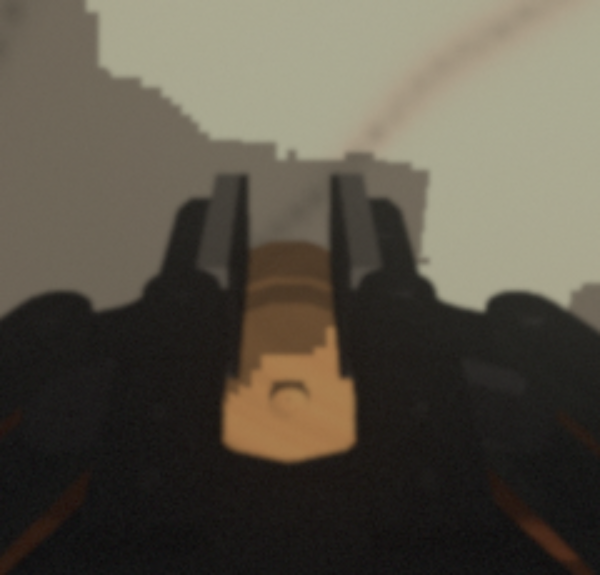

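Call:
{"fn": "send_rows", "kwargs": {"commands": [[[-0.05, 0, 0, 0, 0, 0], [-0.04, 0, 0, 0, 0, 0], [0, 0, 0, 0, 0, 0], [0, 0, 0, 0, 0, 0]]]}}

```text
time_s: 13.97
eef_pos: [0.5881, 0.0147, 0.1923]
eef_rot: [0.0, -0.021, 1.0, -0.0]
wrist_force: [-0.0, 0.1, 0.2]
opening: 0.2
grasp_force: 0.0
```

Call:
{"fn": "send_rows", "kwargs": {"commands": [[[-0.04, 0, 0, 0, 0, 0], [0, 0, 0, 0, 0, 0], [0, 0, 0, 0, 0, 0]]]}}

```text
time_s: 14.22
eef_pos: [0.5892, 0.0148, 0.1923]
eef_rot: [0.0, -0.021, 1.0, -0.0]
wrist_force: [0.2, 1.1, -0.6]
opening: 0.197
grasp_force: 0.0
```

Call:
{"fn": "send_rows", "kwargs": {"commands": [[[-0.05, 0, 0, 0, 0, 0], [0, 0, 0, 0, 0, 0], [0, 0, 0, 0, 0, 0]]]}}

```text
time_s: 14.47
eef_pos: [0.5902, 0.0149, 0.1921]
eef_rot: [-0.001, -0.021, 1.0, 0.0]
wrist_force: [-4.7, -0.8, 2.1]
opening: 0.199
grasp_force: 2.2
```

Call:
{"fn": "send_rows", "kwargs": {"commands": [[[-0.04, 0, 0, 0, 0, 0], [0, 0, 0, 0, 0, 0], [0, 0, 0, 0, 0, 0]]]}}

```text
time_s: 14.72
eef_pos: [0.5907, 0.0149, 0.1919]
eef_rot: [-0.002, -0.021, 1.0, 0.0]
wrist_force: [-9.1, -1.3, 5.4]
opening: 0.202
grasp_force: 4.4
```

Call:
{"fn": "send_rows", "kwargs": {"commands": [[[0.06, 0, 0, 0, 0, 0], [0.06, 0, 0, 0, 0, 0], [0.2, 0, 0, 0, 0, 0], [0.5, 0, 0, 0, 0, 0], [0.8, 0, 0, 0, 0, 0], [0.8, 0, 0, 0, 0, 0], [0, 0, -1, 0, 0, 0], [0, 0, -1, 0, 0, 0]]]}}

```text
time_s: 15.38
eef_pos: [0.5167, 0.0122, 0.2508]
eef_rot: [-0.003, -0.021, 1.0, 0.001]
wrist_force: [1.9, 0.2, -0.2]
opening: 0.194
grasp_force: 0.0
```

Call:
{"fn": "send_rows", "kwargs": {"commands": [[[0, 0, -1, 0, 0, 0], [0, 0, -1, 0, 0, 0], [0, 0, -1, 0, 0, 0], [0, 0, -1, 0, 0, 0], [0, 0, -1, 0, 0, 0], [0.5, 0, 0, 0, 0, 0], [0, 0, 0, 0, 0, 0], [0, 0, 0, 0, 0, 0]]]}}

```text
time_s: 16.05
eef_pos: [0.5039, 0.0113, 0.4022]
eef_rot: [0.0, -0.021, 1.0, -0.0]
wrist_force: [0.1, 0.2, -0.7]
opening: 0.199
grasp_force: 0.0
```

```bash
python3 look.py 6
python3 - <<'E'
import cv2; i=cv2.imread("pics/wrist6.png"); cv2.imwrite("pics/w6c.png",cv2.resize(i[130:330,170:570],None,fx=2,fy=2))
E
```

```text
[0.50389584 0.0112664  0.40221515] [ 0.07246174  0.19785918 -0.67395603]
wrist 0.85 [315.3, 255.2] 614.58056640625 16.020158767700195 25.118772506713867 rack xy -25.048352379713947 -25.763066966280398
top 0.46 [347.4, 164.5] 665.8186645507812 -89.20809173583984 24.836483001708984 rack xy 21.6833546588243 -133.06858855193147
```

View pics/w6c.png

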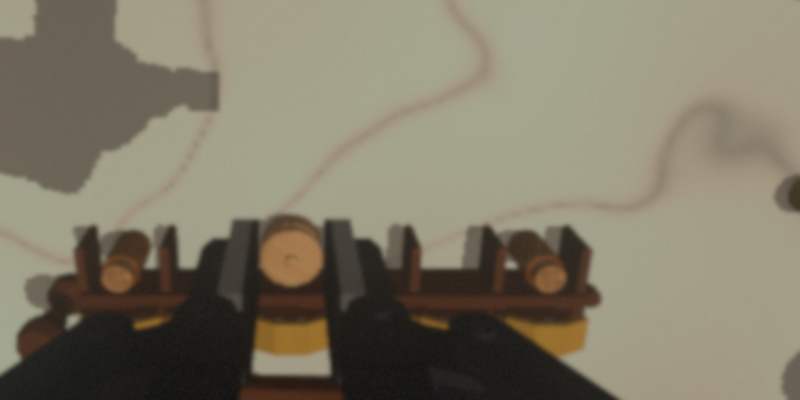

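Run:
```python
from h import *
p=imaging.camera("wrist"); r=models.regions_of(p,"pillbox")[0]["region"]
c=cloud(p,r); t=c[c[:,2]>.036]; (x,y),R=cv2.minEnclosingCircle((t[:,:2]*1000).astype('f4'))
th=.0424; d=np.array([x,y])-[654.5,43.5]
print(len(t),R,"rack",16+d[0]*np.cos(th)+d[1]*np.sin(th),-d[0]*np.sin(th)+d[1]*np.cos(th),np.percentile(t[:,2],[5,50,95]))
```

```text
682 19.826618194580078 rack -21.2673017682783 -25.680908202272935 [0.03782513 0.03998272 0.04173332]
```

Box measured at rack (−21, −26) against the ideal (−23, −26), within calibration, and upright with its top at z ≈ 40 mm: home.

```bash
python3 -c "
from bench import ctrl
print(ctrl.hand_in())"
```

```text
the job is handed in; nothing more can be done
None
```

Job handed in, result not reported: I pressed the first three rail lengths from the finial end in order (about 3–4 mm each, estimated from force) and pushed the pill box upright into the third gap until it pressed on the back. I viewed 11 pictures, one over the limit of 10.

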